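Dress the cabinet-sample display stands

TASK

Hang every cabinet-door sample that is lying on the counter on the display stands: both holes over a pair of pins, handle outward, the sample hanging down the slope and fully home flat on the face; the wider samples fit only the stand with the wider pin pairs, the narrower ones the other, either pair of a stand will do. Then press the hinged keeper cover of each stand down until its catch holds it shut (both covers, even if a pair of pins stays empty), and do not knock the other things on the counter about.

Things in the scene. Friction and masses are not known exactly. Their poses are not given: they have to be found in the camera images.
- wide_a: A wider cabinet-door sample: light wood panel 90 (x) by 84 (y) by 10 mm, about 140 g, two through holes 60 mm apart in y near its +x end (its top). Origin: centre of the underside; z out of the front. Steel pull handle on the front: bar along x, 44 long, 12 wide, 12 mm high, its middle 38 mm above the origin, on two posts; grip it across y. May be absent.
- wide_a_hang (a point): Point midway between the two 10 mm holes of wide_a, on its underside, 35 mm from the sample's origin along its x; axes as the sample.
- wide_b: A wider cabinet-door sample: light wood panel 90 (x) by 84 (y) by 10 mm, about 140 g, two through holes 60 mm apart in y near its +x end (its top). Origin: centre of the underside; z out of the front. Steel pull handle on the front: bar along x, 44 long, 12 wide, 12 mm high, its middle 38 mm above the origin, on two posts; grip it across y. May be absent.
- wide_b_hang (a point): Point midway between the two 10 mm holes of wide_b, on its underside, 35 mm from the sample's origin along its x; axes as the sample.
- wide_face: White face of the fixed wide stand, 240 mm across, 140 mm up the slope, rising 20 degrees away from the robot. Origin: middle of its lower edge; x up the slope, y along the edge, z out of the face. Two pairs of steel pins stand along z at x = 94 mm, y = +-52 mm; pins 7 mm thick, 22 mm long, tapered tips, 60 mm apart in a pair.
- wide_pins_l (a point): Point on the face midway between the two pins of the +y pair of the wide stand; axes as the face. A sample hung there has its hang point here (1.5 mm play) and its origin 35 mm down the slope (-x), its x up the slope.
- wide_pins_r (a point): Point on the face midway between the two pins of the -y pair of the wide stand; axes as the face. A sample hung there has its hang point here (1.5 mm play) and its origin 35 mm down the slope (-x), its x up the slope.
- wide_cover (a joint): Angle (rad) of the wide stand's aluminium keeper cover: 0 shut (parallel to the face, over the pins), up to 1.9 open. Hinge along y at x = 130, z = 28 mm of the face; cover 204 mm long (y), 48 from hinge to free edge, 4 thick, 3 mm lip. A weak spring opens it to about 1.5; near 0 a spring catch clicks (about 8 N at the free edge) and holds it. Push its outer side near the edge, from the far side over and down.
- narrow_a: A narrower cabinet-door sample: light wood panel 90 (x) by 60 (y) by 10 mm, about 110 g, two through holes 36 mm apart in y near its +x end (its top). Origin: centre of the underside; z out of the front. Steel pull handle on the front: bar along x, 44 long, 12 wide, 12 mm high, its middle 38 mm above the origin, on two posts; grip it across y. May be absent.
- narrow_a_hang (a point): Point midway between the two 10 mm holes of narrow_a, on its underside, 35 mm from the sample's origin along its x; axes as the sample.
- narrow_b: A narrower cabinet-door sample: light wood panel 90 (x) by 60 (y) by 10 mm, about 110 g, two through holes 36 mm apart in y near its +x end (its top). Origin: centre of the underside; z out of the front. Steel pull handle on the front: bar along x, 44 long, 12 wide, 12 mm high, its middle 38 mm above the origin, on two posts; grip it across y. May be absent.
- narrow_b_hang (a point): Point midway between the two 10 mm holes of narrow_b, on its underside, 35 mm from the sample's origin along its x; axes as the sample.
- narrow_face: White face of the fixed narrow stand, 200 mm across, 140 mm up the slope, rising 20 degrees away from the robot. Origin: middle of its lower edge; x up the slope, y along the edge, z out of the face. Two pairs of steel pins stand along z at x = 94 mm, y = +-42 mm; pins 7 mm thick, 22 mm long, tapered tips, 36 mm apart in a pair.
- narrow_pins_l (a point): Point on the face midway between the two pins of the +y pair of the narrow stand; axes as the face. A sample hung there has its hang point here (1.5 mm play) and its origin 35 mm down the slope (-x), its x up the slope.
- narrow_pins_r (a point): Point on the face midway between the two pins of the -y pair of the narrow stand; axes as the face. A sample hung there has its hang point here (1.5 mm play) and its origin 35 mm down the slope (-x), its x up the slope.
- narrow_cover (a joint): Angle (rad) of the narrow stand's aluminium keeper cover: 0 shut (parallel to the face, over the pins), up to 1.9 open. Hinge along y at x = 130, z = 28 mm of the face; cover 164 mm long (y), 48 from hinge to free edge, 4 thick, 3 mm lip. A weak spring opens it to about 1.5; near 0 a spring catch clicks (about 8 N at the free edge) and holds it. Push its outer side near the edge, from the far side over and down.
- granite_chip: Stone sample block 50x50x20 mm, bystander. Origin: underside centre.
- tile_chip: Terracotta tile sample 60x48x10 mm, bystander. Origin: underside centre.
- mug: White mug 78 mm wide, 90 mm high, bystander. Origin: underside centre.
- glue: Upright glue bottle 48 mm wide, 120 mm high, bystander. Origin: underside centre.
- tape_roll: Flat grey disc of tape 64 mm wide, 22 mm high, bystander. Origin: underside centre.
- driver: Screwdriver 190 mm long lying along its x, bystander. Origin: on its length.
- sponge: Stiff cleaning block 85x55x26 mm, bystander. Origin: underside centre.

How it is judged (in metres and radians):
At the end, for the whole second after the job is handed in: Every sample present hangs on a pin pair of the stand of its size: the midpoint of its holes within 6 mm of the point between the pins and its underside centre straight down the slope from there within 6 mm and within 5 mm of the face, at rest; both covers are shut (under 0.06 rad) and stay so (((distance between wide_a_hang and wide_pins_l below 0.006 m and x of wide_a in the frame of wide_pins_l below -0.028 m and y of wide_a in the frame of wide_pins_l between -0.006 and 0.006 m and z of wide_a in the frame of wide_pins_l below 0.005 m) or (distance between wide_a_hang and wide_pins_r below 0.006 m and x of wide_a in the frame of wide_pins_r below -0.028 m and y of wide_a in the frame of wide_pins_r between -0.006 and 0.006 m and z of wide_a in the frame of wide_pins_r below 0.005 m)) and linear speed of each of wide_a, wide_b, narrow_a, narrow_b below 0.02 m/s and ((distance between wide_b_hang and wide_pins_l below 0.006 m and x of wide_b in the frame of wide_pins_l below -0.028 m and y of wide_b in the frame of wide_pins_l between -0.006 and 0.006 m and z of wide_b in the frame of wide_pins_l below 0.005 m) or (distance between wide_b_hang and wide_pins_r below 0.006 m and x of wide_b in the frame of wide_pins_r below -0.028 m and y of wide_b in the frame of wide_pins_r between -0.006 and 0.006 m and z of wide_b in the frame of wide_pins_r below 0.005 m)) and value of joint each of wide_cover, narrow_cover below 0.06 rad and ((distance between narrow_a_hang and narrow_pins_l below 0.006 m and x of narrow_a in the frame of narrow_pins_l below -0.028 m and y of narrow_a in the frame of narrow_pins_l between -0.006 and 0.006 m and z of narrow_a in the frame of narrow_pins_l below 0.005 m) or (distance between narrow_a_hang and narrow_pins_r below 0.006 m and x of narrow_a in the frame of narrow_pins_r below -0.028 m and y of narrow_a in the frame of narrow_pins_r between -0.006 and 0.006 m and z of narrow_a in the frame of narrow_pins_r below 0.005 m)) and ((distance between narrow_b_hang and narrow_pins_l below 0.006 m and x of narrow_b in the frame of narrow_pins_l below -0.028 m and y of narrow_b in the frame of narrow_pins_l between -0.006 and 0.006 m and z of narrow_b in the frame of narrow_pins_l below 0.005 m) or (distance between narrow_b_hang and narrow_pins_r below 0.006 m and x of narrow_b in the frame of narrow_pins_r below -0.028 m and y of narrow_b in the frame of narrow_pins_r between -0.006 and 0.006 m and z of narrow_b in the frame of narrow_pins_r below 0.005 m))); the robot touches nothing.
It fails at once if one of the other loose things on the counter is knocked more than 7 cm from its place (distance of any of granite_chip, tile_chip, mug, glue, tape_roll, driver, sponge from where it was at the start of the episode above 0.07 m).
It fails at once if the mug or the glue bottle is knocked over (angle between any of mug, glue's own z axis and vertical above 0.8 rad).
Of wide_a, wide_b, narrow_a, narrow_b only 3 to 4 are there at a start; the rules pass over those that are not, and their reading is None.
At some moment in a run one of wide_a, wide_b, narrow_a, narrow_b may be knocked a few centimetres aside while the robot is not near it.
It also fails if it takes over 200 s, if anything falls off the work surface, if the arm or the gripper's body presses on something with over 40 N, if the wrist force passes 120 N, or if a joint passes its speed limit or range.

ROBOT

A 7-joint arm with a two-finger parallel gripper is mounted at the origin on the work surface. World frame = base frame: x ahead of the robot, y to its left, z up, the work surface at z = 0. Lengths are in mm, angles in rad, forces in N, time in s.
With the tool pointing down it reaches from about 400 to 875 mm from the base axis. Payload 19.3 kg.
Tool frame: the origin (TCP) lies at the very end of the fingers, on their centre line; the grasp point (between the pads) lies 19 mm behind it (grip_point_offset is the z of the grasp point in the tool frame, in mm); z points along the fingers, x is the direction in which the jaws open and shut, and the axes are right-handed (so a half turn about z gives the same grasp; the last joint's range is limited). The gripper opens to 85 mm and grips with 20 to 120 N. Pads are 22 mm wide; open, the fingers measure 114 mm over their backs; the gripper's body (76 mm by 85 mm) begins 54 mm behind the grasp point. The pads swing forward as they close: fully open they stand 13 mm farther back than shut.
Start: joints at [-1.172, 0.521, -0.036, 1.599, 0.021, 1.021, -0.113], TCP at [282.401, 557.552, 231.291] pointing down, gripper open.
Joint ranges: [-2.91, 2.91], [-0.3, 2.13], [-1.5, 1.42], [0.17, 2.43], [-1.26, 4.41], [0.16, 1.93], [-2.52, 2.52]. Speed limits (rad/s): [1.89, 1.89, 2.39, 2.39, 3.01, 3.01, 3.01].

INTERFACE

Orientations are given as a 3x3 rotation matrix whose columns are the frame's x, y, z axes.
In Python, from workcell import movep, movel, goto_joints, open_gripper, clamp, wait, inverse_kinematics, read_state, camera, PlanningError, finish_job, grip_point_offset gives the robot as it stands. Calls block until the motion is done:
- movep(position, orientation): joint-space move of the TCP to a pose.
- movel(position, frame=None, max_speed=150, guard=None): straight line of the TCP; frame=None keeps the orientation; max_speed is the mean speed in mm/s. With guard (N) it stops when the force on the tool has changed by that much, and returns True; else False.
- goto_joints(angles): joint-space move.
- open_gripper() and clamp(): open the fingers fully, or close them until they stop; the grip force is fixed at half the most.
- wait(seconds).
- inverse_kinematics(position, orientation): joint angles nearest the present ones, or None.
- read_state(): the state.
- camera(name): name is "side" or "top"; returns a dict with "image" (480x640x3 uint8, blue, green, red), "range_z" (480x640 float32, mm along the optical axis (not along the pixel's ray), 0 where there is no reading), "fx", "fy", "cx", "cy" (pixels), "cam_to_world" (4x4, takes a point from camera to world coordinates). Camera axes: x right, y up, looking along -z (the intrinsics and any distortion apply to the point x, -y, -z); pixel columns grow to the right and rows downward; lengths in mm; the calibration is good to about 2 mm. A picture is of the moment at which its call begins.
A pose or a line that the arm cannot do raises PlanningError and nothing moves.
- finish_job(): hands the job in, once; it reports no verdict.
The state is a dict: "time": time; "qpos": joint angles; "qvel": joint speeds; "joint_efforts": joint torques, N m; "eef_pos": TCP position; "tool_rot": TCP orientation; "ft_force": force on the tool from outside, world axes, zero at the start; "torque": the same for the moment, N m; "finger_gap": finger opening in mm.
Only numpy, scipy, OpenCV 4.12 (cv2) and the standard library are available. Lean on these libraries where they do the work, as an engineer would, in place of code of your own. Each camera call takes 0.05 s, during which the arm holds its last target. There are 200 camera calls.

## Working session

There is one attempt and no reset: what is moved stays moved. The work goes in short steps, each a Python script; the robot and the scene stay as the last script left them, time stands still between calls to the robot, and variables do not carry over. Pictures are saved under pics/ and viewed, about 12 in all and at most 16, crops included, and the job is handed in when it is done.

```bash
ls; mkdir -p pics
python3 - <<'E'
from workcell import *
import cv2, numpy as np
for n in ("top","side"):
    c=camera(n); cv2.imwrite(f"pics/{n}0.png",c["image"]); np.savez(f"{n}0.npz",**c)
    print(n,c["fx"],c["fy"],c["cx"],c["cy"],np.round(c["cam_to_world"],3).tolist(),c.keys(),(c["range_z"]>0).mean())
print(read_state(),grip_point_offset)
E
```

```text
pics
top 613.2040622882977 613.2040622882977 309.49848442716745 235.49215599238838 [[0.009, 0.984, -0.176, 338.647], [-1.0, 0.009, 0.001, -5.402], [0.002, 0.176, 0.984, 1625.492], [0.0, 0.0, 0.0, 1.0]] dict_keys(['image', 'range_z', 'fx', 'fy', 'cx', 'cy', 'cam_to_world']) 0.9959375
side 481.04582175605333 481.04582175605333 322.2605948973421 247.51863046916205 [[0.676, 0.395, -0.621, -192.542], [-0.736, 0.353, -0.577, -777.246], [-0.009, 0.848, 0.53, 761.028], [0.0, 0.0, 0.0, 1.0]] dict_keys(['image', 'range_z', 'fx', 'fy', 'cx', 'cy', 'cam_to_world']) 0.99580078125
{'time': 0.1, 'qpos': array([-1.17218026,  0.5219109 , -0.03629123,  1.59997719,  0.02117689,
        1.02110945, -0.11279885]), 'qvel': array([-0.00012685,  0.00076186,  0.00041545, -0.00167158, -0.00081127,
        0.00092512, -0.00025488]), 'joint_efforts': array([ 3.39494865e-03, -9.28481269e+01,  1.98452935e+00, -3.70533764e+01,
        1.82670989e-02,  5.28835924e-03, -2.07838866e-05]), 'eef_pos': array([282.29528224, 557.25868877, 230.80142447]), 'tool_rot': array([[ 4.51877344e-01,  8.92079990e-01, -3.96675047e-04],
       [ 8.92079497e-01, -4.51877512e-01, -9.40509448e-04],
       [-1.01825819e-03,  7.11292349e-05, -9.99999479e-01]]), 'ft_force': array([ 0.09140788, -0.29705272, -0.23080878]), 'torque': array([ 0.00334701, -0.04446152, -0.00098719]), 'finger_gap': 85.3812183465221} -18.700000000000003
```

View pics/top0.png

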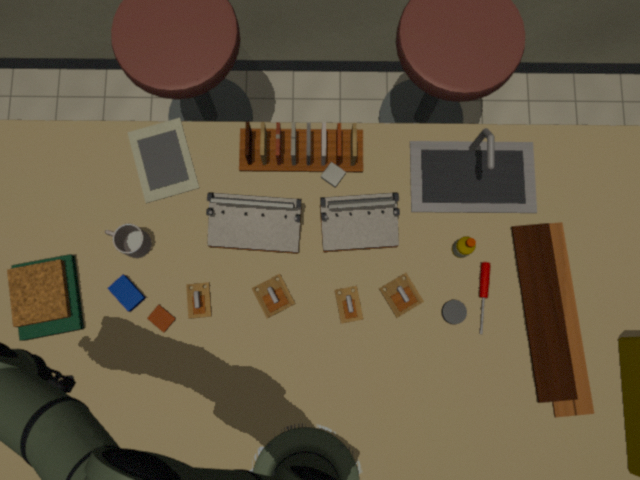

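View pics/side0.png

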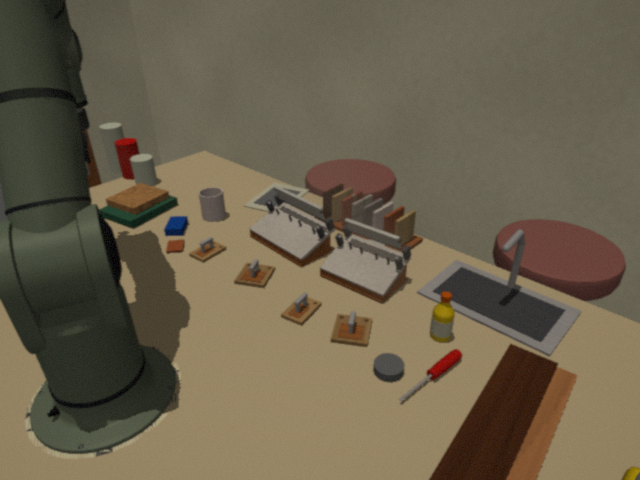

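The top image shows four samples: narrow at (199,300) and (348,304), wide at (273,296) and (401,295). The wide stand is at about (255,222), the narrow one at about (360,222), both with their covers open. I'll zoom in for the holes and pins.

Run:
```python
import cv2, numpy as np
a=cv2.imread("pics/top0.png"); 
c=cv2.convertScaleAbs(cv2.resize(a[185:325,180:430],None,fx=3.2,fy=3.2,interpolation=cv2.INTER_CUBIC),alpha=1.5)
cv2.imwrite("pics/top0z.png",c)
b=cv2.imread("pics/side0.png")
c=cv2.convertScaleAbs(cv2.resize(b[180:350,180:420],None,fx=3.3,fy=3.3,interpolation=cv2.INTER_CUBIC),alpha=1.5)
cv2.imwrite("pics/side0z.png",c)
```

```text
(no output)
```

View pics/top0z.png

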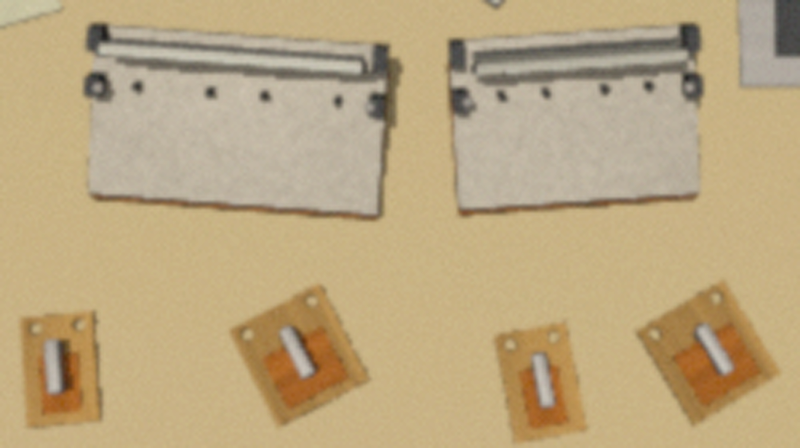

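View pics/side0z.png

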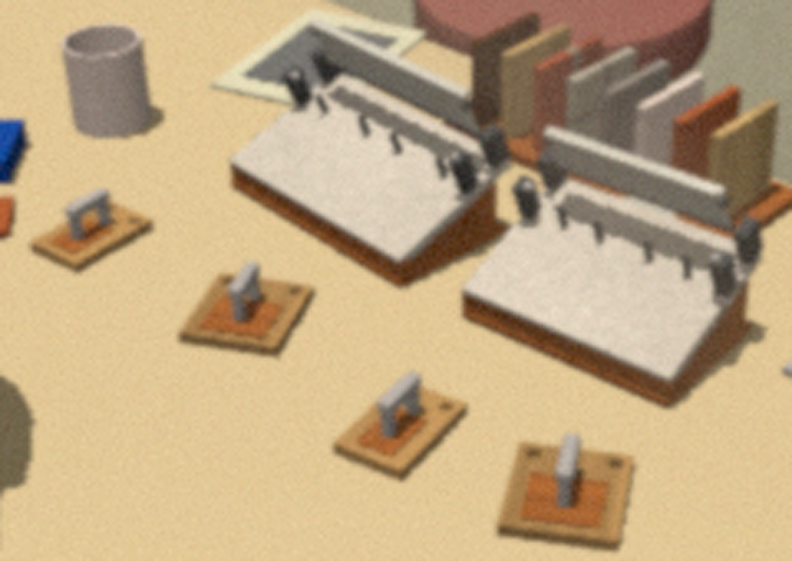

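The side crop shows all tops (holes) pointing roughly away from the robot, with a pin row on each stand and the covers standing open behind. Next I'll measure using depth plus colour.

```bash
cat > vis.py <<'E'
import cv2, numpy as np
def world(c):
    v,u=np.mgrid[0:480,0:640]; d=c["range_z"].astype(float)
    P=np.stack([(u-c["cx"])*d/c["fx"],-(v-c["cy"])*d/c["fy"],-d],-1)
    M=c["cam_to_world"]; W=P@M[:3,:3].T+M[:3,3]; W[d==0]=np.nan; return W
def ray(c,uv,n=(0,0,1),h=0.):
    "cast pixels (N,2) onto the plane n.p=h"
    uv=np.atleast_2d(uv).astype(float); M=c["cam_to_world"]; n=np.asarray(n,float)
    D=np.c_[(uv[:,0]-c["cx"])/c["fx"],-(uv[:,1]-c["cy"])/c["fy"],-np.ones(len(uv))]@M[:3,:3].T; o=M[:3,3]
    return o+D*((h-o@n)/(D@n))[:,None]
def proj(c,P):
    M=c["cam_to_world"]; p=(np.atleast_2d(P)-M[:3,3])@M[:3,:3]
    return np.c_[c["cx"]+c["fx"]*p[:,0]/-p[:,2],c["cy"]-c["fy"]*p[:,1]/-p[:,2]]
E
python3 - <<'E'
from vis import *
for n in("top","side"):
    c=dict(np.load(n+"0.npz")); W=world(c)
    hsv=cv2.cvtColor(c["image"],cv2.COLOR_BGR2HSV)
    boxes={"top":[(165,325,340,345),(205,245,290,249),(325,245,395,247)],"side":[(230,265,240,290),(270,225,300,240),(350,255,380,275)]}[n]
    for x0,y0,x1,y1 in boxes:
        if y1-y0>22 or x1-x0>100: pass
        P=W[y0:y1,x0:x1].reshape(-1,3); P=P[~np.isnan(P[:,0])]
        m=P.mean(0); s,vt=np.linalg.svd(P-m,full_matrices=False)[1:]
        nn=vt[2]*np.sign(vt[2,2]); print(n,np.round(m,1),"n",np.round(nn,3),"res",round(s[2]/len(P)**.5,2))
    for p in [(199,300),(273,296),(348,304),(401,295)] if n=="top" else [(208,250),(255,273),(300,310),(352,330)]:
        print(p,np.round(W[p[1],p[0]],1), hsv[p[1]+8,p[0]])
c=dict(np.load("top0.npz"));hsv=cv2.cvtColor(c["image"],cv2.COLOR_BGR2HSV)
print(hsv[290,262:290].tolist()); print(hsv[260,262:270].tolist())
W=world(c);print(np.round(W[292,255:295,2]).tolist())
E
```

```text
top [365.4 141.9  -1. ] n [-0.005  0.001  1.   ] res 3.83
top [594.4 158.6  24.6] n [-0.999  0.019  0.046] res 2.43
top [ 598.9 -138.6   29.4] n [0.998 0.015 0.066] res 1.2
(199, 300) [453.6 282.7   7.6] [ 13 173 102]
(273, 296) [463.3  86.5  38.8] [ 15 203 108]
(348, 304) [ 444.2 -106.9   41.9] [ 14 176 103]
(401, 295) [ 468.6 -243.9   40.4] [ 14 193 107]
side [428.  126.1   1.7] n [-0.145  0.142  0.979] res 3.25
side [634.8 143.3  46.5] n [-0.331  0.029  0.943] res 2.06
side [ 651.8 -144.2   51.3] n [-0.347 -0.018  0.938] res 2.41
(208, 250) [454.1 280.3  10.8] [ 15 124  76]
(255, 273) [468.9  87.4  11.1] [ 14 171 100]
(300, 310) [ 441.4 -112.1    8.4] [ 17 137 130]
(352, 330) [ 458.4 -262.4   22.2] [ 14 169 101]
[[17, 137, 110], [17, 147, 111], [18, 148, 110], [18, 149, 111], [18, 136, 109], [17, 94, 100], [13, 41, 113], [20, 24, 125], [19, 23, 120], [21, 23, 112], [20, 34, 89], [18, 94, 65], [14, 170, 72], [15, 200, 92], [15, 192, 106], [14, 203, 107], [14, 198, 111], [13, 186, 114], [14, 197, 115], [15, 191, 115], [15, 161, 114], [18, 149, 111], [18, 147, 111], [18, 149, 116], [19, 144, 122], [19, 143, 118], [19, 121, 112], [20, 93, 123]]
[[21, 88, 133], [21, 86, 134], [22, 84, 134], [22, 88, 134], [20, 88, 134], [22, 83, 132], [21, 84, 133], [20, 89, 134]]
[10.0, 3.0, 6.0, 1.0, 10.0, 8.0, 18.0, 8.0, -0.0, 7.0, 10.0, 15.0, 5.0, 3.0, 43.0, 43.0, 41.0, 42.0, 44.0, 14.0, 10.0, 11.0, 9.0, 11.0, 10.0, 9.0, 9.0, 10.0, 8.0, 11.0, 13.0, 5.0, 12.0, 13.0, 17.0, 4.0, 2.0, -3.0, 1.0, -0.0]
```

```bash
cat > look.py <<'E'
from vis import *
from workcell import camera
def shot(n,k=8):
    cs=[camera(n) for _ in range(k)]; c=dict(cs[-1])
    c["image"]=np.mean([x["image"] for x in cs],0).astype(np.uint8)
    r=np.array([x["range_z"] for x in cs]); r[r==0]=np.nan
    c["range_z"]=np.nan_to_num(np.nanmedian(r,0)); return c
def samples(c,k=4):
    "panels in an (averaged) top view: list of origin xy, yaw, size, and hole-based and bar-based estimates"
    im=cv2.resize(c["image"],None,fx=k,fy=k,interpolation=cv2.INTER_CUBIC); hsv=cv2.cvtColor(im,cv2.COLOR_BGR2HSV)
    px=lambda p:(np.asarray(p,float).reshape(-1,2)+.5)/k-.5
    m=cv2.inRange(hsv,(10,114,50),(24,255,255)); m[:255*k]=0; m[330*k:]=0; m[:,:185*k]=0; m[:,430*k:]=0
    out=[]
    for q in cv2.findContours(cv2.morphologyEx(m,cv2.MORPH_CLOSE,np.ones((9,9))),cv2.RETR_EXTERNAL,cv2.CHAIN_APPROX_NONE)[0]:
        if cv2.contourArea(q)<250*k*k: continue
        w=ray(c,px(q),h=10.)[:,:2].astype(np.float32); (cx,cy),(a,b),t=cv2.minAreaRect(cv2.convexHull(w))
        f=np.zeros(m.shape,np.uint8); cv2.drawContours(f,[cv2.convexHull(q)],-1,255,-1)
        g=cv2.inRange(hsv,(0,0,75),(179,60,255))&f
        gc=[x for x in cv2.findContours(g,cv2.RETR_EXTERNAL,cv2.CHAIN_APPROX_NONE)[0] if cv2.contourArea(x)>25*k*k]
        gw=ray(c,px(max(gc,key=cv2.contourArea)),h=44.)[:,:2].astype(np.float32); (bx,by),(ba,bb),bt=cv2.minAreaRect(gw)
        fix=lambda t:(np.deg2rad(t)+np.pi/4)%(np.pi/2)-np.pi/4
        yaw=fix(t); 
        out.append(dict(c=np.array([cx,cy]),size=sorted((a,b)),yaw=yaw,bar=np.array([bx,by]),byaw=fix(bt),bsize=sorted((ba,bb))))
    return sorted(out,key=lambda o:-o["c"][1])
E
python3 - <<'E'
from look import *; import pickle
T=shot("top");S=shot("side");pickle.dump((T,S),open("ts.pkl","wb"))
for o in samples(T): print({k:np.round(v,3).tolist() for k,v in o.items()})
# pins: dark blob centroid near the guess
G=np.array([(138,87),(210,92),(265,96),(338,101),(502,96),(546,93),(604,90),(648,87)])/3.2+(180,185)
GS=np.array([(322,105),(364,126),(397,143),(443,170),(562,218),(598,233),(648,252),(687,268)])/3.3+(180,180)
def blob(c,g,r=4):
    k=8;V=c["image"].max(2).astype(np.float32);p=cv2.resize(cv2.getRectSubPix(V,(2*r+1,2*r+1),tuple(map(float,g))),None,fx=k,fy=k,interpolation=cv2.INTER_CUBIC)
    w=np.clip(np.median(p)-15-p,0,None); y,x=np.mgrid[0:p.shape[0],0:p.shape[1]]
    return np.array([(x*w).sum(),(y*w).sum()])/w.sum()/k+.5/k-.5-r+g
pt=G.copy()
for _ in range(3): pt=np.array([blob(T,g) for g in pt])
print(np.round(pt,2).tolist())
W=world(T)
for i,(name,b) in enumerate(dict(wide=(213,222,298,244),narrow=(326,222,393,243)).items()):
    # face plane with normal at 20deg slope, yaw from the pin row
    P=W[b[1]:b[3],b[0]:b[2]].reshape(-1,3);P=P[np.isfinite(P[:,0])]
    q=pt[4*i:4*i+4]; yaw=0.
    for _ in range(4):
        n=np.array([-np.sin(.349)*np.cos(yaw),-np.sin(.349)*np.sin(yaw),np.cos(.349)])
        h=np.median(P@n); X=ray(T,q,n,h+11); d=X[0]-X[3]; yaw=np.arctan2(-d[0],d[1])
    C=np.c_[P,np.ones(len(P))]; A=np.linalg.lstsq(np.c_[P[:,:2],np.ones(len(P))],P[:,2],rcond=None)[0]
    print(name,"yaw",round(yaw,4),"h",round(h,2),"mad",round(np.std(P@n),2),"fit slope",np.rad2deg(np.arctan(np.hypot(*A[:2]))),"fit yaw",np.arctan2(A[1],A[0]))
    print(" pins(base)",np.round(X-11*n,1).tolist(),"spacings",np.round(np.linalg.norm(np.diff(X,axis=0),axis=1),1))
E
```

```text
{'c': [453.712, 283.522], 'size': [61.8, 90.54], 'yaw': 0.107, 'bar': [453.481, 283.581], 'byaw': 0.113, 'bsize': [11.403, 42.26]}
{'c': [467.063, 88.23], 'size': [84.588, 90.503], 'yaw': 0.493, 'bar': [466.886, 88.028], 'byaw': 0.495, 'bsize': [11.551, 43.086]}
{'c': [446.179, -110.126], 'size': [60.766, 90.303], 'yaw': 0.191, 'bar': [446.074, -109.833], 'byaw': 0.183, 'bsize': [11.364, 42.444]}
{'c': [472.222, -248.396], 'size': [85.183, 89.868], 'yaw': 0.538, 'bar': [472.026, -247.565], 'byaw': 0.538, 'bsize': [12.285, 42.766]}
[[222.58, 211.65], [245.43, 213.44], [262.42, 214.6], [285.28, 216.19], [336.19, 211.42], [349.69, 209.84], [368.49, 209.26], [381.92, 209.53]]
wide yaw -0.0649 h -170.49 mad 1.5 fit slope 19.890575642476676 fit yaw -0.0678564310761312
 pins(base) [[681.6, 219.2, 60.9], [677.4, 159.9, 60.8], [674.7, 115.8, 60.9], [671.1, 56.5, 60.9]] spacings [59.5 44.2 59.4]
narrow yaw 0.0511 h -172.87 mad 1.58 fit slope 19.95789126289434 fit yaw 0.08009592320018462
 pins(base) [[684.3, -74.7, 63.4], [688.6, -109.6, 64.3], [690.6, -158.4, 64.1], [690.4, -193.2, 63.4]] spacings [35.2 48.8 34.9]
```

Run:
```python
from look import *; import pickle
T,S=pickle.load(open("ts.pkl","rb")); k=4
G=np.array([(138,87),(210,92),(265,96),(338,101),(502,96),(546,93),(604,90),(648,87)])/3.2+(180,185)
big=cv2.resize(T["image"],None,fx=k,fy=k,interpolation=cv2.INTER_CUBIC);hsv=cv2.cvtColor(big,cv2.COLOR_BGR2HSV)
white=cv2.inRange(hsv,(0,0,70),(179,52,255)); V=big.max(2)
W=world(T)
out={}
for i,(name,b,width) in enumerate([("wide",(213,222,298,244),240),("narrow",(326,222,393,243),200)]):
    P=W[b[1]:b[3],b[0]:b[2]].reshape(-1,3);P=P[np.isfinite(P[:,0])]
    pins=[]
    for g in G[4*i:4*i+4]:
        x0,y0=np.round((g-3.2+.5)*k-.5).astype(int); p=V[y0:y0+26,x0:x0+26]
        m=(p<(int(p.min())+int(np.median(p)))/2).astype(np.uint8); n_,L,st,ce=cv2.connectedComponentsWithStats(m)
        j=1+np.argmin(np.linalg.norm(ce[1:]-13,axis=1)); pins.append((ce[j]+(x0,y0)+.5)/k-.5)
        print(name,"pin px",np.round(pins[-1],2),"area",st[j,4]/16,"box",st[j,:4])
    q=np.array(pins)
    mm=white.copy();mm[:,:(b[0]-12)*k]=0;mm[:,(b[2]+12)*k:]=0;mm[:190*k]=0;mm[258*k:]=0
    cn=max(cv2.findContours(mm,cv2.RETR_EXTERNAL,cv2.CHAIN_APPROX_NONE)[0],key=cv2.contourArea).reshape(-1,2); cn=(cn+.5)/k-.5
    yaw=-.065 if i==0 else .07
    for it in range(4):
        n=np.array([-np.sin(.349)*np.cos(yaw),-np.sin(.349)*np.sin(yaw),np.cos(.349)])
        yx=np.array([-np.sin(yaw),np.cos(yaw),0]);xx=np.cross(yx,n)
        h=np.median(P@n); E=ray(T,cn,n,h); u,v=E@xx,E@yx; mid=(v.max()+v.min())/2; lo=np.percentile(u,1)
        s=(u<lo+6)&(abs(v-mid)<width*.45); a=np.polyfit(v[s],u[s],1)
        yaw+= -np.arctan(a[0])
        e=[np.median(v[(u>lo+20)&(u<lo+75)&((v-mid)*sg>0)]) for sg in(1,-1)]
    X=ray(T,q,n,h+11)
    pr=np.polyfit(X@yx,X@xx,1)
    print(name,"edge yaw",round(yaw,4),"pin row yaw rel",round(-pr[0],4),"h",round(h,2),"sides",np.round(e,1),"width",round(e[0]-e[1],1),"lower edge u",round(np.median(u[s]),1),"z at edge",)
    print("  pins u",np.round(X@xx-np.median(u[s]),1),"v rel mid",np.round(X@yx-(e[0]+e[1])/2,1), "v rel mean", np.round(X@yx-(X@yx).mean(),1))
    O=xx*np.median(u[s])+yx*np.mean(e)+n*h; print("  origin edge-based",np.round(O,1)," pin-based",np.round(xx*((X@xx).mean()-94)+yx*(X@yx).mean()+n*h,1))
```

```text
wide pin px [222.59 211.65] area 6.25 box [ 5  6 12 11]
wide pin px [245.39 213.44] area 6.5 box [ 7  6 11 12]
wide pin px [262.37 214.57] area 6.375 box [ 6  5 11 12]
wide pin px [285.26 216.16] area 6.25 box [ 7  5 10 13]
wide edge yaw -0.0639 pin row yaw rel -0.0002 h -170.55 sides [299.8  62.7] width 237.1 lower edge u 554.7 z at edge
  pins u [92.2 91.8 92.  92.1] v rel mid [ 81.   21.6 -22.5 -81.9] v rel mean [ 81.4  22.1 -22.  -81.5]
  origin edge-based [590.  143.9  29.4]  pin-based [588.1 143.6  28.7]
narrow pin px [336.36 214.56] area 6.0625 box [ 6  5 11 12]
narrow pin px [350.16 213.52] area 6.0 box [ 6  5 11 12]
narrow pin px [368.54 212.44] area 6.25 box [ 7  5 11 12]
narrow pin px [382.3  211.45] area 5.9375 box [ 7  5 11 12]
narrow edge yaw 0.0781 pin row yaw rel -0.0013 h -171.24 sides [ -88.9 -285.8] width 196.9 lower edge u 556.8 z at edge
  pins u [92.4 92.7 92.3 92.4] v rel mid [ 59.6  23.8 -24.  -59.9] v rel mean [ 59.8  23.9 -23.9 -59.7]
  origin edge-based [ 594.6 -141.4   29.5]  pin-based [ 593.1 -141.7   28.9]
```

```bash
cat > job.py <<'E'
from look import *
from workcell import *
HOME=[-1.172,0.521,-0.036,1.599,0.021,1.021,-0.113]
FACE={"wide":([588.1,143.6,28.7],-.0640,52),"narrow":([593.1,-141.7,28.9],.0775,42)}
def axes(name):
    O,yaw,_=FACE[name]; n=np.array([-np.sin(np.pi/9)*np.cos(yaw),-np.sin(np.pi/9)*np.sin(yaw),np.cos(np.pi/9)])
    y=np.array([-np.sin(yaw),np.cos(yaw),0]); return np.array(O),np.cross(y,n),y,n
def tool(x,y,z): return np.c_[y,x,-z]
def say(t):
    s=read_state(); print(t,"t",round(s["time"],1),"tcp",np.round(s["eef_pos"],1),"f",np.round(s["ft_force"],1),"gap",round(s["finger_gap"],1))
    return s
def pick(o):
    x,y=o["bar"]; w=o["byaw"]; R=tool([np.cos(w),np.sin(w),0],[-np.sin(w),np.cos(w),0],[0,0,1])
    movep([x,y,200],R); open_gripper(); movel([x,y,60]); hit=movel([x,y,19],max_speed=60,guard=10); clamp()
    say(f"grasped hit={hit}"); movel([x,y,230],max_speed=250); return say("lifted")["finger_gap"]>8
def loc(name,p):  # tcp -> sample origin in face coordinates (at 19 mm grip height)
    O,x,y,n=axes(name); d=np.asarray(p)-O; return np.array([d@x,d@y,d@n-19])
def place(name,sgn,offs=((0,0),(1.5,0),(-1.5,0),(0,1.5),(0,-1.5),(2.5,2),(2.5,-2),(-2.5,2),(-2.5,-2),(4,0),(-4,0)),guard=12):
    O,x,y,n=axes(name); R=tool(x,y,n); yp=sgn*FACE[name][2]
    P=lambda dx,dy,z: O+x*(59+dx)+y*(yp+dy)+n*(19+z)
    movep(P(0,0,130),R); movel(P(0,0,45))
    for dx,dy in offs:
        movel(P(dx,dy,27),max_speed=80); hit=movel(P(dx,dy,1),max_speed=30,guard=guard)
        z=loc(name,say(f"try {dx},{dy} hit={hit}")["eef_pos"]); print("  face coords",np.round(z-[59,yp,0],1))
        if z[2]<5: return True
    return False
def leave(name,sgn):
    n=axes(name)[3]; open_gripper(); wait(.3); p=np.array(read_state()["eef_pos"]); movel(p+n*60,max_speed=120); movel(p+n*60+[0,0,90],max_speed=250)
E
python3 - <<'E'
from job import *
o=[o for o in samples(shot("top",4)) if o["size"][0]>74][0]; print(o)
if pick(o): print(place("wide",1))
c=camera("side"); cv2.imwrite("pics/side1.png",cv2.convertScaleAbs(cv2.resize(c["image"][150:350,180:420],None,fx=3,fy=3,interpolation=cv2.INTER_CUBIC),alpha=1.5))
E
```

```text
{'c': array([467.08123779,  88.14683533]), 'size': [84.87400817871094, 90.69519805908203], 'yaw': np.float64(0.49215732932125533), 'bar': array([466.81292725,  88.15576935]), 'byaw': np.float64(0.5012779569749903), 'bsize': [11.562191009521484, 43.094871520996094]}Traceback (most recent call last):
  File "<stdin>", line 3, in <module>
  File "job.py", line 13, in pick
    x,y=o["bar"]; w=o["byaw"]; R=tool([np.cos(w),np.sin(w),0],[-np.sin(w),np.cos(w),0],[0,0,1])
                                 ~~~~^^^^^^^^^^^^^^^^^^^^^^^^^^^^^^^^^^^^^^^^^^^^^^^^^^^^^^^^^^
  File "job.py", line 8, in tool
    def tool(x,y,z): return np.c_[y,x,-z]
                                      ^^
TypeError: bad operand type for unary -: 'list'
```

```bash
sed -i 's/np.c_\[y,x,-z\]/np.c_[y,x,-np.asarray(z,float)]/' job.py
python3 - <<'E'
from job import *
o=[o for o in samples(shot("top",4)) if o["size"][0]>74][0]
if pick(o): print(place("wide",1))
c=camera("side"); cv2.imwrite("pics/side1.png",cv2.convertScaleAbs(cv2.resize(c["image"][150:350,180:420],None,fx=3,fy=3,interpolation=cv2.INTER_CUBIC),alpha=1.5))
E
```

```text
grasped hit=False t 5.9 tcp [466.9  88.1  19.2] f [-1.  -0.2  5.2] gap 11.0
lifted t 6.9 tcp [466.2  88.  229. ] f [-0.4 -0.5 -2.5] gap 10.6
try 0,0 hit=True t 9.8 tcp [639.8 192.4  67.4] f [-2.2  0.3  8.6] gap 11.0
  face coords [-0.2 -0.   0.7]
True
```

View pics/side1.png

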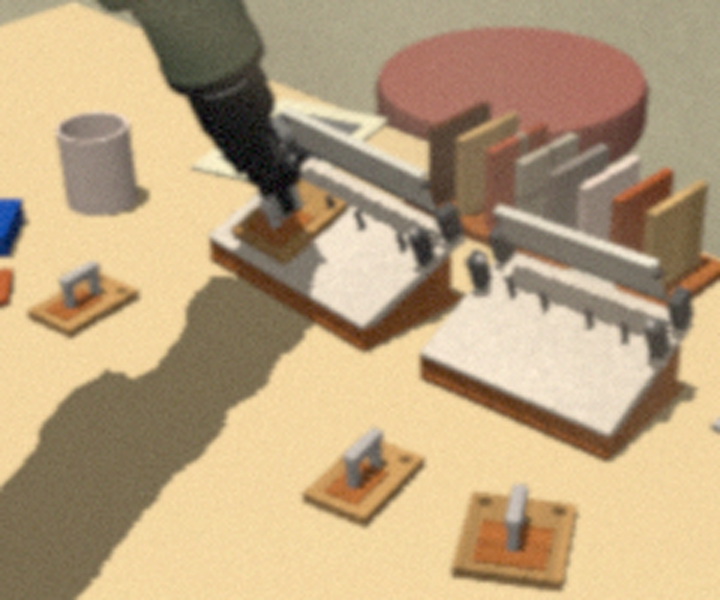

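The first wide sample went straight onto the left pair, and a pin shows in its hole at (330,203). I'll release it and hang the others, looking again before each pick.

Run:
```python
from job import *
leave("wide",1)
for name,sgn in (("wide",-1),("narrow",1),("narrow",-1)):
    goto_joints(HOME)
    S=samples(shot("top",4))
    for o in S: print(np.round(o["c"],1),np.round(o["bar"],1),np.round(o["size"],1),round(o["yaw"],3),round(o["byaw"],3))
    S=[o for o in S if (o["size"][0]>74)==(name=="wide") and o["c"][0]<560]
    if not S: print("none",name); break
    o=S[-1]
    if abs(o["yaw"]-o["byaw"])>.08 or np.linalg.norm(o["c"]-o["bar"])>4: print("inconsistent"); break
    if not(pick(o) and place(name,sgn)): print("STOP"); break
    leave(name,sgn)
goto_joints(HOME); say("end")
for n,b in (("top",(185,325,180,430)),("side",(150,350,180,420))):
    c=camera(n); cv2.imwrite(f"pics/{n}2.png",cv2.convertScaleAbs(cv2.resize(c["image"][b[0]:b[1],b[2]:b[3]],None,fx=3,fy=3,interpolation=cv2.INTER_CUBIC),alpha=1.5))
```

```text
[453.8 283.7] [453.5 283.5] [61.5 90.9] 0.106 0.108
[ 446.3 -110.3] [ 446.1 -109.8] [60.7 90.3] 0.192 0.183
[ 472.3 -248.3] [ 472.  -247.6] [85.3 90. ] 0.541 0.537
grasped hit=False t 19.8 tcp [ 472.1 -247.7   19.3] f [-1.  -0.6  5.5] gap 11.2
lifted t 20.8 tcp [ 471.3 -247.5  228.8] f [ 0.5 -0.3 -1.6] gap 10.8
try 0,0 hit=True t 24.2 tcp [633.2  88.8  67.5] f [-3.   0.1  8. ] gap 10.9
  face coords [-0.1  0.2  0.8]
[453.8 283.6] [453.5 283.6] [61.8 90.3] 0.111 0.116
[ 446.2 -110.2] [ 446.1 -109.9] [60.6 90.5] 0.192 0.183
grasped hit=False t 33.8 tcp [ 446.1 -109.9   19.1] f [-0.5  0.4  4.7] gap 10.8
lifted t 34.8 tcp [ 445.5 -109.7  229. ] f [ 0.7 -0.8 -0.4] gap 10.9
try 0,0 hit=False t 37.6 tcp [638.4 -96.1  68. ] f [ 0.  -0.6 -0.7] gap 11.2
  face coords [ 0.1 -0.1  1.1]
[453.7 283.5] [453.4 283.5] [61.5 90.6] 0.11 0.132
grasped hit=False t 46.6 tcp [453.5 283.6  19.1] f [ 0.  -0.7  3.6] gap 11.4
lifted t 47.6 tcp [452.9 283.1 228.8] f [-1.1  0.7 -1.5] gap 11.3
try 0,0 hit=False t 51.5 tcp [ 644.9 -179.9   68.1] f [-0.4 -0.9 -0.5] gap 10.9
  face coords [ 0.1 -0.1  1.2]
end t 56.5 tcp [283.5 557.3 231.7] f [-0.2 -0.4  0.3] gap 84.9
```

View pics/top2.png

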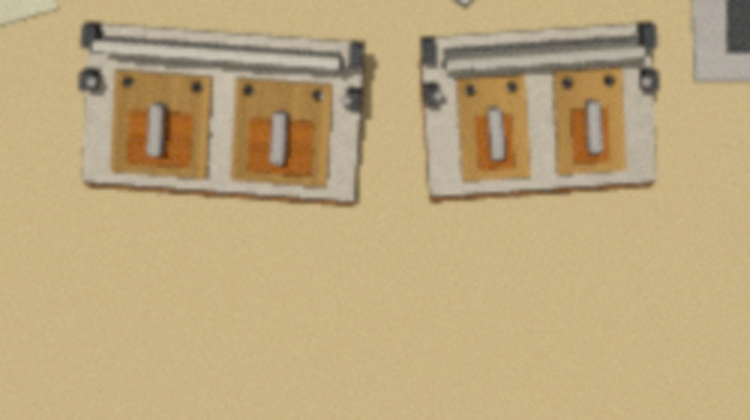

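View pics/side2.png

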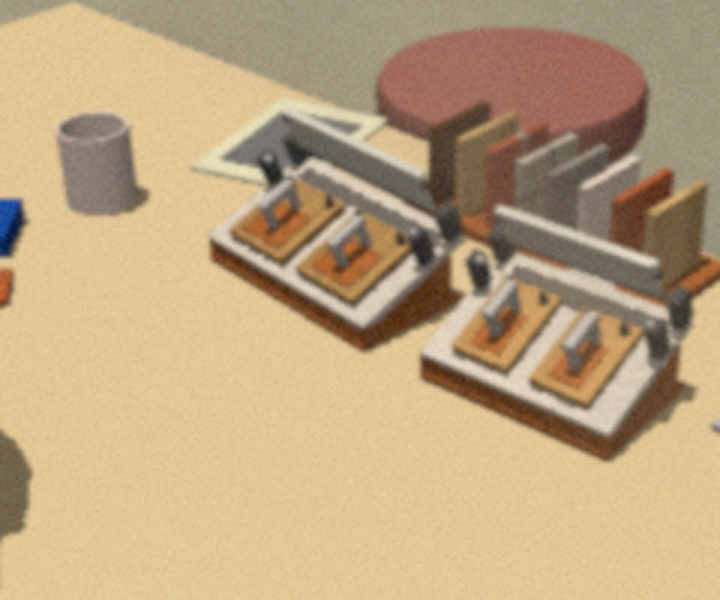

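All four hang with pins showing through the holes in both views (top crop: wide holes at (128,82), (194,86), (248,90), (318,96)). Before the covers, I'll check the space behind them using depth.

Run:
```python
from job import *
for cam in("side","top"):
    c=shot(cam,4); W=world(c).reshape(-1,3); W=W[np.isfinite(W[:,0])]
    for name in FACE:
        O,x,y,n=axes(name); F=(W-O)@np.c_[x,y,n]
        for lo,hi in ((112,124),(124,130),(130,136),(136,145),(145,160),(160,175)):
            s=F[(F[:,0]>lo)&(F[:,0]<hi)&(abs(F[:,1])<60)]
            print(cam,name,lo,len(s),np.round(np.percentile(s[:,2],[2,50,98]),0) if len(s) else "")
    s=W[(W[:,0]>735)&(W[:,0]<860)&(W[:,1]>-300)&(W[:,1]<280)&(W[:,2]>20)]
    print("behind: x",np.round(np.percentile(s[:,0],[1,50]),0),"y",np.round(np.percentile(s[:,1],[1,99]),0),"z max",np.round(np.percentile(s[:,2],99),0))
O,x,y,n=axes("wide"); print("test",[inverse_kinematics(O+x*155+n*z,tool(x,y,n)) is not None for z in (60,150)])
O,x,y,n=axes("narrow"); print([inverse_kinematics(O+x*155+n*z,tool(x,y,n)) is not None for z in (60,150)])
```

```text
side wide 112 103 [-1.  1.  3.]
side wide 124 316 [-0. 49. 77.]
side wide 130 122 [-1. 39. 79.]
side wide 136 51 [-1.  1. 77.]
side wide 145 1 [-89. -89. -89.]
side wide 160 10 [-95. -92. -89.]
side narrow 112 282 [-1.  3. 77.]
side narrow 124 411 [-0. 46. 78.]
side narrow 130 93 [-1.  1. 77.]
side narrow 136 59 [-1.  1.  3.]
side narrow 145 0 
side narrow 160 0 
behind: x [810. 837.] y [-126.  162.] z max 103.0
top wide 112 74 [-3.  0.  4.]
top wide 124 77 [72. 75. 79.]
top wide 130 347 [-83.  30.  78.]
top wide 136 248 [-88. -81.   3.]
top wide 145 246 [-93. -87. -82.]
top wide 160 247 [-99. -93. -88.]
top narrow 112 71 [72. 76. 78.]
top narrow 124 210 [34. 73. 79.]
top narrow 130 245 [-83.   1.  36.]
top narrow 136 236 [-88. -81.   2.]
top narrow 145 248 [-93. -87. -81.]
top narrow 160 242 [-98. -92. -72.]
behind: x [782. 831.] y [-125.  163.] z max 105.0
test [True, True]
[True, True]
```

```bash
cat >> job.py <<'E'
def shut(name,guard=30):
    O,x,y,n=axes(name); R=tool(x,y,n); P=lambda a,z: O+x*a+n*z
    clamp(); movep(P(160,200),R); movel(P(158,62),max_speed=150)
    for th in (1.5,1.25,1.0,.8,.6,.4,.25,.12):
        if movel(P(130-42*np.cos(th)+4*np.sin(th)+11,28+42*np.sin(th)+4*np.cos(th)),max_speed=60,guard=guard): say(f"stopped at {th}"); break
    print("press",movel(P(99,27),max_speed=15,guard=guard)); print("  face xz",np.round(loc(name,say("pressed")["eef_pos"])+[0,0,19],1))
    movel(P(99,60),max_speed=60); movel(P(99,160),max_speed=200)
E
python3 - <<'E'
from job import *
for name in ("narrow","wide"): shut(name)
goto_joints(HOME); say("end")
for n,b in (("top",(185,325,180,430)),("side",(150,350,180,420))):
    c=camera(n); cv2.imwrite(f"pics/{n}3.png",cv2.convertScaleAbs(cv2.resize(c["image"][b[0]:b[1],b[2]:b[3]],None,fx=3,fy=3,interpolation=cv2.INTER_CUBIC),alpha=1.5))
E
```

```text
press True
pressed t 64.7 tcp [ 676.1 -135.3   90.3] f [-8.9  2.  17.7] gap 0.1
  face xz [99.2 -0.  29.2]
press True
pressed t 71.4 tcp [671.2 138.4  90.3] f [-8.7 -0.6 16.3] gap 0.1
  face xz [99.3  0.1 29.4]
end t 74.7 tcp [283.6 557.2 231.5] f [0.7 1.1 0.2] gap -0.3
```

View pics/side3.png

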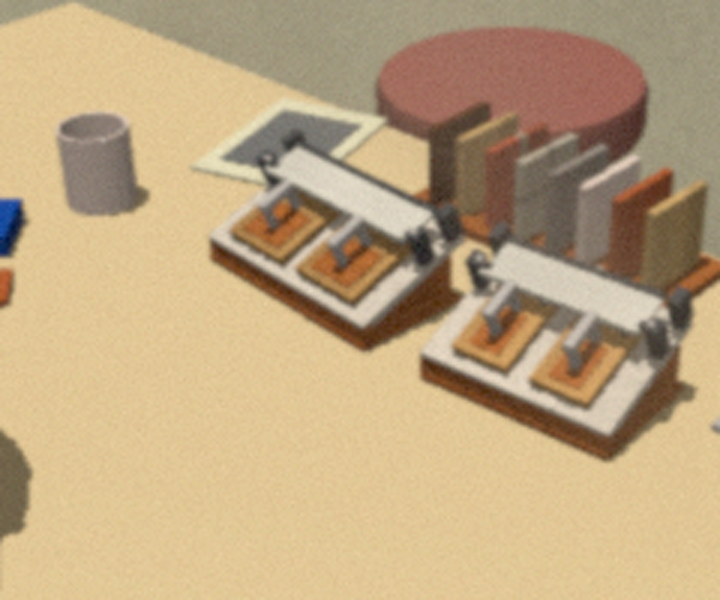

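View pics/top3.png

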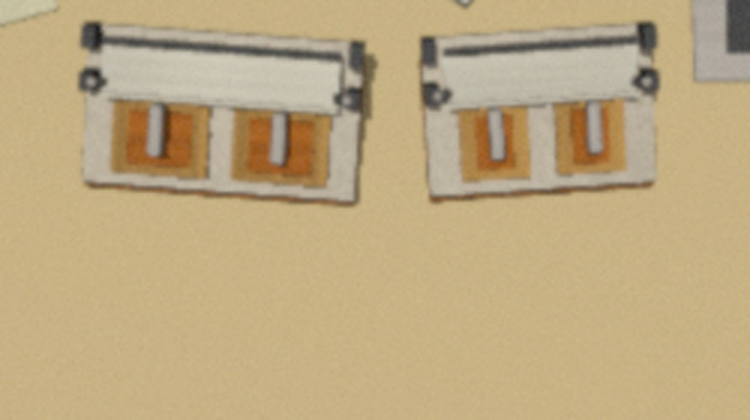

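Both views show the covers down and all four samples in place. Before handing in, I'll check the cover angle, sample heights and bystander shift from depth and images.

Run:
```python
from job import *; import pickle
wait(1); T=shot("top"); T0,_=pickle.load(open("ts.pkl","rb"))
W=world(T).reshape(-1,3); W=W[np.isfinite(W[:,0])]
for name,hw in (("wide",42),("narrow",30)):
    O,x,y,n=axes(name); F=(W-O)@np.c_[x,y,n]; yp=FACE[name][2]
    s=F[(F[:,0]>88)&(F[:,0]<126)&(abs(F[:,1])<70)]; a=np.polyfit(s[:,0],s[:,2],1); print(name,"cover angle",round(-np.arctan(a[0]),3),"z@edge",round(np.polyval(a,82),1))
    for sg in(1,-1):
        d=abs(F[:,1]-sg*yp); s=F[(F[:,0]>20)&(F[:,0]<65)&(d<hw-5)&(d>14)]; b=F[(F[:,0]>37)&(F[:,0]<75)&(d<12)&(F[:,2]>36)]
        print("  panel top z",round(np.median(s[:,2]),1),"bar y off",round(np.median(b[:,1])-sg*yp,1))
d=cv2.absdiff(cv2.GaussianBlur(T["image"],(5,5),0),cv2.GaussianBlur(T0["image"],(5,5),0)).max(2)>25
_,_,st,ce=cv2.connectedComponentsWithStats(d.astype(np.uint8)); print("changed",[(s[:5].tolist()) for s in st[1:] if s[4]>15])
```

```text
wide cover angle 0.006 z@edge 29.0
  panel top z 10.5 bar y off 0.7
  panel top z 10.6 bar y off -0.5
narrow cover angle -0.005 z@edge 28.9
  panel top z 10.2 bar y off 0.0
  panel top z 10.0 bar y off -0.3
changed [[210, 198, 44, 5, 72], [216, 203, 82, 9, 291], [257, 202, 13, 2, 19], [271, 203, 21, 2, 27], [327, 204, 68, 13, 341], [244, 212, 4, 4, 16], [291, 213, 4, 8, 23], [217, 218, 34, 27, 802], [364, 218, 25, 26, 528], [257, 220, 34, 28, 790], [332, 220, 25, 26, 538], [253, 275, 41, 42, 972], [380, 274, 42, 43, 966], [187, 283, 25, 35, 680], [335, 287, 27, 35, 615], [78, 336, 10, 11, 66], [45, 363, 16, 14, 116], [60, 375, 16, 19, 219]]
```

```bash
python3 -c "
from workcell import *
finish_job(); print(read_state()['time'])"
```

```text
the job is handed in; nothing more can be done
the job is handed in; nothing more can be done
```

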